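# Pin the polishing wheel, unscrew its cap of unknown thread hand and hold it off

### The arm

A 7-joint arm with a two-finger parallel gripper is mounted at the origin on the work surface. World frame = base frame: x ahead of the robot, y to its left, z up, the work surface at z = 0. Lengths are in mm, angles in rad, forces in N, time in s.
With the tool pointing down it reaches from about 400 to 875 mm from the base axis. Payload 4.4 kg.
Tool frame: the origin (TCP) lies at the very end of the fingers, on their centre line; the grasp point (between the pads) lies 19 mm behind it; z points along the fingers, x is the direction in which the jaws open and shut, and the axes are right-handed (so a half turn about z gives the same grasp; the last joint's range is limited). The gripper opens to 85 mm and grips with 20 to 120 N. Pads are 22 mm wide; open, the fingers measure 114 mm over their backs; the gripper's body (76 mm by 85 mm) begins 54 mm behind the grasp point. The pads swing forward as they close: fully open they stand 13 mm farther back than shut.
Start: joints at [-0.066, 0.628, 0.038, 1.517, -0.027, 0.996, -0.02], TCP at [650.014, 0.027, 231.313] pointing down, gripper open.
Joint ranges: [-3.06, 3.06], [-0.37, 2.12], [-1.25, 1.32], [0.18, 2.47], [-1.1, 4.24], [0.23, 1.98], [-2.94, 2.94]. Speed limits (rad/s): [2.57, 2.57, 3.14, 3.14, 3.14, 3.14, 3.14].

### API

Orientations are given as [roll, pitch, yaw] about the fixed x, y, z axes, in that order (R = Rz(yaw) Ry(pitch) Rx(roll)).
In Python, from cell import * gives the robot as it stands. The module is installed in compiled form; this text tells all that it offers.
- The arm moves only by the tool play_rows, never from a script. Its argument "targets" is a list of rows, each an object with "slide": the shift along the tool's x, y, z in mm, a list of three; "turn": the turn, a rotation vector about the tool's x, y, z in degrees, a list of three; "hand": the finger opening in mm, from 0 to 85.4. A call has 1 to 5 rows; each row shifts and turns the commanded pose from where the row before left it, along the tool's axes as they then stand; what a row does not reach is not made up. A row lasts 1/8 s, in which the tool goes at most 62.5 mm and 10.7 degrees, less where a joint would pass 70% of its speed; a pose out of reach is approached as far as the arm can. A call is refused whole if a number of a shift passes 62.5 or a number of a turn 10.7, either way. A call with a gripper value outside its range is refused whole. The fingers move at their own pace and stop on an object; the grip force is fixed at half the most. Time passes only in rows, so rows that do not move let the fingers close. It gives the time, the measured TCP pose, the force and the opening at its end, in the units of the state.
- read_state(): the state, without advancing time (a new reading comes with each control period).
- get_image(name): name is "scene" or "side" or "wrist"; returns (picture, depth): 480x640x3 uint8, blue, green, red; 480x640 float32, mm along the optical axis (not along the pixel's ray), 0 where there is no reading.
- calibration(name): a dict with "K" (3x3 intrinsics, pixels), "R" (3x3) and "t" (3): a world point X has camera coordinates R X + t. Camera axes: x right, y down, z forward; pixel columns grow to the right and rows downward; lengths in mm; the calibration is good to about 2 mm. The wrist camera is an equidistant fisheye: a pixel r from the principal point sees the ray r / f radians off the axis. A picture is of the moment at which its call begins: read the wrist's pose just before it. calibration takes no time and is no camera call; for the wrist camera it gives the pose at the moment of the call.
- finish_job(): hands the job in, once; it reports no verdict.
The state is a dict: "clock": time; "qpos": joint angles; "qd": joint speeds; "tau": joint torques, N m; "eef_pos": TCP position; "tool_rot": TCP orientation; "force": force on the tool from outside, world axes, zero at the start; "torque": the same for the moment, N m; "width": finger opening in mm.
Only numpy, scipy, OpenCV 4.12 (cv2) and the standard library are available. Lean on these libraries where they do the work, as an engineer would, in place of code of your own. Each camera call takes 0.05 s, during which the arm holds its last target.

### The job

Change-over on the walnut polisher: first take the red-headed lock pin from its wooden rack and push it fully home in the brass lock hole at the front of the machine, so that the orange wheel cannot turn. Then unscrew the black cap at the wheel's centre; nobody knows whether its thread is right- or left-handed, so try both ways, and lift it straight off once it comes free. Finish holding the cap in the gripper, upright and still, about 10 cm above its spindle, with the pin left in its hole and the other things on the table left where they are.

Things in the scene. Friction and masses are not known exactly. Their poses are not given: they have to be found in the camera images.
- polisher: Polishing machine fixed to the table; grey base 300 x 200 x 45 mm high. Origin at table level under the vertical axis of wheel and cap; z up. Its front (own -x side, nearest the robot) carries the brass lock hole 76 mm from the axis; on its +x side, 98 to 198 mm from the axis, a blue cover 120 mm wide rises to 100 mm above the table.
- lock_hole (a point): Centre of the mouth of the round brass lock hole, 45 mm above the table, under a notch of the wheel. Hole 10 mm wide with a small chamfer, vertical, 27 mm deep. z up.
- spindle_top (a point): Top of the steel spindle under the cap, on the wheel's axis, 81 mm above the table, 24 mm above the wheel's top face. Its thread takes the cap: turned the wrong way the cap stops dead within 0.25 rad (play included); the right way it turns easily. Which way (clockwise or anticlockwise from above) differs from run to run and cannot be seen.
- pin: Loose lock pin, upright in the rack at the start, about 60 g: steel shank 8 mm across, 58 mm long, chamfered foot; on it a red round head 16 mm across, 22 mm high. Origin at the centre of its foot, z towards the head. Fully home in the lock hole, its foot is 27 mm below the hole's mouth and the head's underside about 76 mm above the table.
- rack: Fixed dark wooden block, 70 x 70 x 40 mm high, with one vertical hole 10 mm wide and 20 mm deep in its centre, in which the pin stands. Origin at the centre of its underside.
- cap: Loose black ribbed round screw cap, 50 mm across, 44 mm high, about 90 g, yellow line on top along its own x axis. Origin at the centre of its underside, z up. Tight: underside 60 mm, top 104 mm above the table. Unscrewing, it climbs about 1 mm, is free of the thread after 0.8 rad (45 degrees) and lifts straight off from there up to 1.4 rad, where it meets a stop.
- walnut_1: Loose walnut on the grey pad, 37 mm across, 34 mm high; origin at its underside. Leave alone.
- walnut_2: Second loose walnut on the grey pad, same size. Leave alone.
- tape_roll: Loose yellow roll of tape standing flat, 84 mm across, 45 mm high. Leave alone.
- marker: Loose black marker pen with red cap, 130 mm long, 11 mm thick, lying. Leave alone.
- brush: Loose brush, 180 mm long, lying. Leave alone.
- jar: Loose amber jar with white lid, 70 mm across, 90 mm high. Leave alone.
- paper_roll: Loose white paper roll standing upright, 100 mm across, 110 mm high. Leave alone.
- wheel (a joint): Turn of the orange wheel (rad, anticlockwise from above, 0 at the start). Radius 88 mm, top face 57 mm above the table; six open notches 13 mm wide, 20 mm deep in its rim, one over the lock hole. It and the spindle turn together, with light friction, until pinned (then up to 0.1 rad play).

How it is judged (in metres and radians):
On the way, in this order (a step that is already met when the one before it is completed fails the run):
1. the lock pin is fully home in the lock hole while the cap is still on and tight (z of pin in the frame of lock_hole below -0.02 m and horizontal distance between pin and lock_hole below 0.004 m and angle between pin's own z axis and vertical below 0.25 rad and z of cap in the frame of polisher below 0.066 m and angle between the x axis of cap and the x axis of polisher, either way round below 0.3 rad), for 0.2 s.
2. the cap is unscrewed: turned at least 0.6 rad on the machine while still on its spindle (angle between the x axis of cap and the x axis of polisher, either way round above 0.6 rad and z of cap in the frame of polisher below 0.07 m and horizontal distance between cap and spindle_top below 0.006 m and z of pin in the frame of lock_hole below -0.015 m).
At the end, for the whole second after the job is handed in: Gripper holds the cap (over 2 N), clear of machine and pin, upright within 0.35 rad, under 30 mm/s, its underside 50 to 200 mm above the spindle top and within 80 mm of its axis; the pin stands in the lock hole, foot 20 mm or more below the mouth, within 4 mm of centre (z of cap in the frame of spindle_top between 0.05 and 0.2 m and horizontal distance between cap and spindle_top below 0.08 m and angle between cap's own z axis and vertical below 0.35 rad and linear speed of cap below 0.03 m/s and contact force between cap and the fingers above 2 N and contact force between cap and polisher below 0.3 N and contact force between cap and pin below 0.3 N and z of pin in the frame of lock_hole below -0.02 m and horizontal distance between pin and lock_hole below 0.004 m and angle between pin's own z axis and vertical below 0.25 rad); the arm keeps its last pose, push and grip.
It fails at once if a bystander is moved by more than 40 mm (distance of any of walnut_1, walnut_2, tape_roll, marker, brush, jar, paper_roll from where it was at the start of the episode above 0.04 m).
It also fails if it takes over 64 s, if anything falls off the work surface, if the arm or the gripper's body presses on something with over 40 N, if the wrist force passes 120 N, or if a joint passes its speed limit or range.

## Working session

There is one attempt and no reset: what is moved stays moved. The work goes in short steps, Python scripts to look and compute and a tool call to move; the robot and the scene stay as the last step left them, time stands still between calls to the robot, and variables do not carry over. Pictures are saved under pics/ and viewed, and the job is handed in when it is done.

Besides the shell and the picture viewer there is one more tool, called after "Request:" as name(argument=value, ...) on one line, values as JSON. play_rows: Moves the arm, as the interface text tells. Its arguments: {"type":"object","properties":{"targets":{"type":"array"}},"required":["targets"]}

```bash
mkdir -p pics; cat > h.py <<'E'
from cell import *
import numpy as np, cv2
def save(n,f):
    im,d=get_image(n); cv2.imwrite('pics/'+f+'.png',im); np.save('pics/'+f+'.npy',d); return im,d
def pt(cal,u,v,z):
    K,R,t=map(np.array,(cal['K'],cal['R'],cal['t'])); r=R.T@np.linalg.solve(K,[u,v,1.]); c=-R.T@t
    return c+r*(z-c[2])/r[2]
def ptd(cal,u,v,d):
    K,R,t=map(np.array,(cal['K'],cal['R'],cal['t'])); return R.T@(np.linalg.solve(K,[u,v,1.])*d-t)
def proj(cal,X):
    p=np.array(cal['K'])@(np.array(cal['R'])@X+np.array(cal['t'])); return p[:2]/p[2]
E
python3 - <<'E'
from h import *
print(read_state())
for n in ('scene','side','wrist'):
    c=calibration(n); print(n,c); save(n,n+'0')
E
```

```text
{'clock': 0.0, 'qpos': array([-0.0657973 ,  0.62934762,  0.03846558,  1.5183753 , -0.02700463,
        0.99631241, -0.0199943 ]), 'qd': array([ 5.55157768e-04, -1.15318594e-03, -1.77368626e-03,  8.00114830e-04,
        5.02847579e-05, -2.78182480e-04, -1.71120675e-03]), 'tau': array([-1.11932164e-03, -5.63405585e+01,  1.22606792e+00, -1.93450052e+01,
        1.09587883e-02,  1.05136272e-02, -8.84369996e-06]), 'eef_pos': array([6.49365758e+02, 1.43614765e-02, 2.30386230e+02]), 'tool_rot': array([ 3.14155689e+00,  1.92366023e-03, -1.88326876e-05]), 'force': array([-0.19277136,  0.28249522,  0.17860736]), 'torque': array([-0.04520806, -0.03946928,  0.00581465]), 'width': 85.38538465627882}
scene {'K': array([[594.07584178,   0.        , 322.43722218],
       [  0.        , 594.07584178, 241.32007985],
       [  0.        ,   0.        ,   1.        ]]), 'R': array([[ 0.00370757,  0.99997522,  0.0059836 ],
       [ 0.52729064,  0.00312925, -0.84967923],
       [-0.8496769 ,  0.00630534, -0.52726598]]), 't': array([  25.23677554, -198.09403847, 1715.65580262])}
side {'K': array([[492.81931214,   0.        , 309.18778555],
       [  0.        , 492.81931214, 239.59908456],
       [  0.        ,   0.        ,   1.        ]]), 'R': array([[ 0.79445416, -0.60729675,  0.00576606],
       [-0.39663478, -0.52601317, -0.75232373],
       [ 0.45991678,  0.59539969, -0.65876837]]), 't': array([-395.36172994,  219.18667116,  915.83648525])}
wrist {'K': array([[371.64829954,   0.        , 322.20908128],
       [  0.        , 371.64829954, 245.21821906],
       [  0.        ,   0.        ,   1.        ]]), 'R': array([[ 9.99996018e-01, -3.10109273e-04, -2.80501437e-03],
       [ 5.58538073e-04, -9.52535084e-01,  3.04428320e-01],
       [-2.76628064e-03, -3.04428674e-01, -9.52531118e-01]]), 't': array([-648.07302778,  -39.76626591,  381.20718287])}
```

View pics/scene0.png

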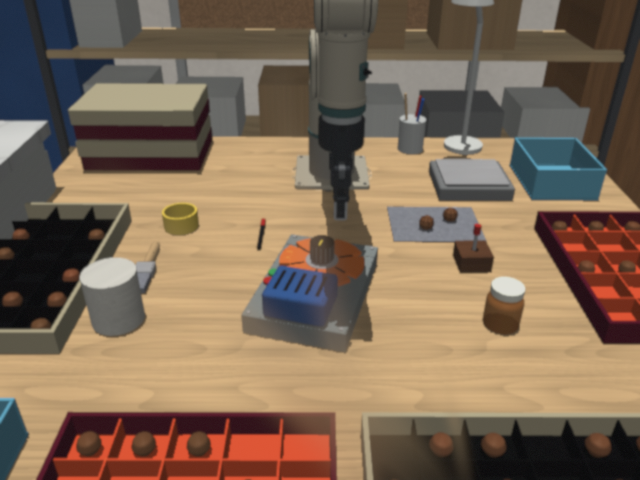

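View pics/side0.png

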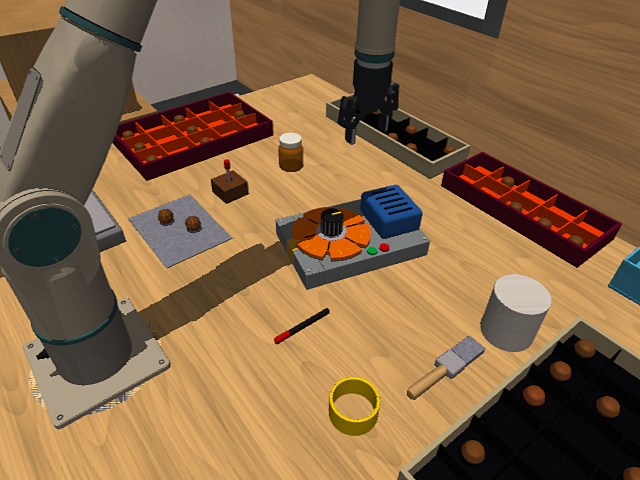

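View pics/wrist0.png

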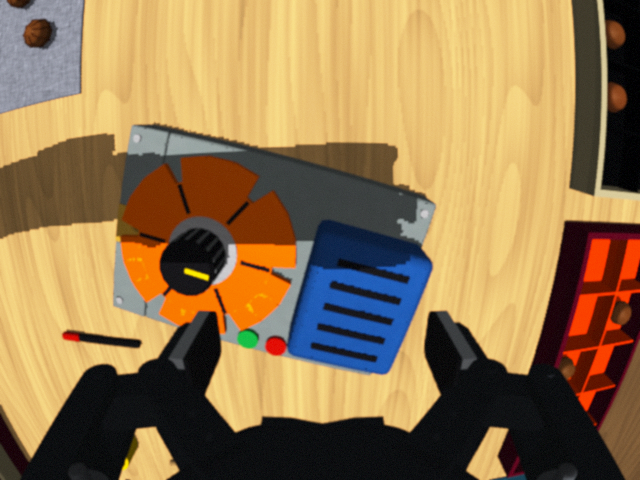

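Scene: the pin's red head is at about (478,228) in scene and (227,163) in side. The machine is in wrist with cap at about (190,270), the lock hole notch near (145,237), and the machine yawed about -15°. Now measuring.

```bash
cat >> h.py <<'E'
def fray(cal,u,v):
    K,R,t=map(np.array,(cal['K'],cal['R'],cal['t'])); a=np.array([(u-K[0,2])/K[0,0],(v-K[1,2])/K[1,1]]); th=np.hypot(*a)
    d=np.r_[a/max(th,1e-9)*np.sin(th),np.cos(th)]; return -R.T@t, R.T@d
def fpt(cal,u,v,z):
    c,r=fray(cal,u,v); return c+r*(z-c[2])/r[2]
def fproj(cal,X):
    K,R,t=map(np.array,(cal['K'],cal['R'],cal['t'])); p=R@X+t; th=np.arctan2(np.hypot(*p[:2]),p[2]); q=p[:2]/np.hypot(*p[:2])*th
    return K[0,0]*q+K[:2,2]
def blobs(im,lo,hi,amin=8):
    hsv=cv2.cvtColor(im,cv2.COLOR_BGR2HSV); m=cv2.inRange(hsv,np.array(lo),np.array(hi))
    if lo[0]==0 and hi[0]<9: m|=cv2.inRange(hsv,np.array([172,lo[1],lo[2]]),np.array([180,hi[1],hi[2]]))
    n,l,s,c=cv2.connectedComponentsWithStats(m)
    return m,[(s[i].tolist(),c[i].round(1).tolist()) for i in range(1,n) if s[i][4]>=amin]
E
python3 - <<'E'
from h import *
w=cv2.imread('pics/wrist0.png'); c=calibration('wrist')
print('cam',-c['R'].T@c['t'])
m,b=blobs(w,[22,120,120],[35,255,255],40); print('yellow',b)
ys,xs=np.where(m[255:290,170:225]); xs=xs+170; ys=ys+255
P=np.array([fpt(c,u,v,104)[:2] for u,v in zip(xs,ys)]); ce=P.mean(0); e=np.linalg.svd(P-ce)[2][0]; pr=(P-ce)@e
print('line',ce,np.degrees(np.arctan2(e[1],e[0])),np.ptp(pr))
print('screws?',[ (n,fpt(c,u,v,45).round(1)) for n,u,v in (('TL',137,138),('BL',119,300),('TR',425,213))])
# red head
for n,box in (('scene',(440,210,510,275)),('side',(205,150,255,200))):
    im=cv2.imread(f'pics/{n}0.png'); x0,y0,x1,y1=box; cc=calibration(n)
    m,b=blobs(im[y0:y1,x0:x1],[0,150,80],[7,255,255],5)
    for s,cen in b: 
        u,v=cen[0]+x0,cen[1]+y0; print(n,s,u,v,pt(cc,u,v,89).round(1), ptd(cc,u,v,float(np.load(f'pics/{n}0.npy')[int(v),int(u)])).round(1))
big=lambda f,x0,y0,x1,y1,k,o: cv2.imwrite(o,cv2.resize(cv2.imread(f)[y0:y1,x0:x1],None,fx=k,fy=k,interpolation=cv2.INTER_CUBIC))
big('pics/wrist0.png',90,110,320,350,2.5,'pics/wz.png')
E
```

```text
cam [649.20232223  77.96908932 373.51957827]
yellow [([184, 268, 25, 13, 162], [196.1, 273.8]), ([122, 458, 8, 13, 59], [125.5, 464.4])]
line [545.61791612 -32.7253297 ] -17.414668832826674 21.73111730849063
screws? [('TL', array([472.6,  79.7,  45. ])), ('BL', array([424.4, -90.5,  45. ])), ('TR', array([743.7,   4.4,  45. ]))]
scene [35, 14, 6, 10, 45] 477.0 228.3 [464.2 304.5  89. ] [472.4 302.   93.8]
side [19, 9, 5, 11, 32] 226.0 162.9 [466.5 309.2  89. ] [461.  298.   96.8]
```

View pics/wz.png

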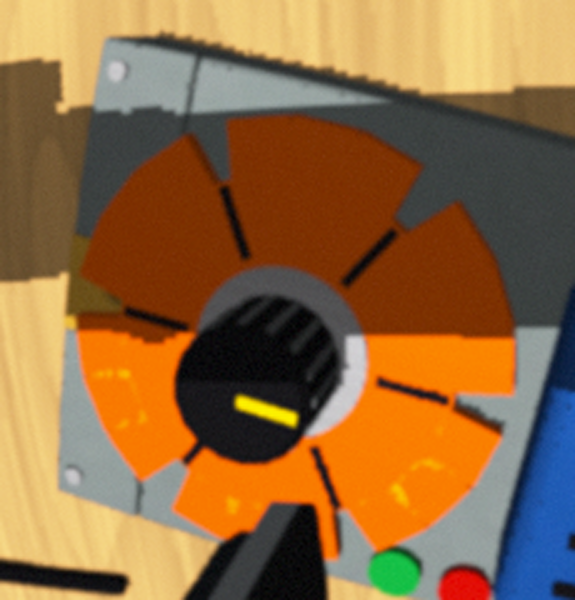

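```bash
python3 - <<'E'
from h import *
c=calibration('wrist')
f=lambda x,y,z: fpt(c,x/2.5+90,y/2.5+110,z)[:2]
A=[(127,312),(187,327),(378,382),(447,400)];B=[(223,188),(245,257),(315,450),(338,507)];C=[(395,232),(345,283),(187,460),(205,440)]
N=[];D=[]
for L in (A,B,C):
    P=np.array([f(*q,57) for q in L]);m=P.mean(0);U,S,V=np.linalg.svd(P-m);e=V[0];n=V[1]
    print(np.degrees(np.arctan2(e[1],e[0]))%60,S);N.append(n);D.append(n@m)
ax=np.linalg.lstsq(np.array(N),np.array(D),rcond=None)[0];print('axis',ax,np.array(N)@ax-D)
# rim circle
R=np.array([f(*q,57) for q in [(290,114),(345,122),(395,145),(470,220),(497,265),(515,335),(80,270),(78,330),(92,390),(135,475),(190,510),(455,495),(495,440)]])
M=np.c_[2*R,np.ones(len(R))];s=np.linalg.lstsq(M,(R**2).sum(1),rcond=None)[0];print('circ',s[:2],np.sqrt(s[2]+s[0]**2+s[1]**2))
# cap top
R=np.array([f(*q,104) for q in [(175,385),(182,420),(205,448),(243,462),(280,452),(305,420),(185,350),(207,318)]])
M=np.c_[2*R,np.ones(len(R))];s=np.linalg.lstsq(M,(R**2).sum(1),rcond=None)[0];print('cap',s[:2],np.sqrt(s[2]+s[0]**2+s[1]**2))
y=np.radians(-16.8)
print('lock',ax-76*np.array([np.cos(y),np.sin(y)]), f(85,287,45))
# triangulate head
def ray(n,u,v):
    k=calibration(n);K,Rr,t=k['K'],k['R'],k['t'];d=Rr.T@np.linalg.solve(K,[u,v,1.]);return -Rr.T@t,d/np.linalg.norm(d)
rs=[ray('scene',477,228.3),ray('side',226,162.9)]
Q=sum(np.eye(3)-np.outer(d,d) for _,d in rs);b=sum((np.eye(3)-np.outer(d,d))@o for o,d in rs);X=np.linalg.solve(Q,b);print('head',X,[np.linalg.norm(np.cross(X-o,d)) for o,d in rs])
E
```

```text
44.4891067616966 [107.29531264   0.69431702]
44.72091514494055 [108.1358699    0.21300589]
44.38959057368265 [111.77459132   0.38346207]
axis [536.09209086 -29.8223861 ] [ 0.09365546  0.09325163 -0.09312657]
circ [536.33167707 -27.23584449] 87.81653253437307
cap [537.0657503  -26.81395282] 24.585058891668922
lock [463.33580905  -7.85596953] [448.06278894  -5.46407582]
head [465.0809912  304.95736528  90.54346562] [np.float64(1.197453864145055), np.float64(1.197453864145109)]
```

Request:
play_rows(targets=[{"slide":[-30,-45,0],"turn":[0,0,0],"hand":85},{"slide":[-30,-45,0],"turn":[0,0,0],"hand":85},{"slide":[-30,-45,0],"turn":[0,0,0],"hand":85},{"slide":[-30,-45,0],"turn":[0,0,0],"hand":85},{"slide":[-30,-45,0],"turn":[0,0,0],"hand":85}])

```text
clock: 0.78
eef_pos: [498.8, 226.3, 231.2]
tool_rot: [-3.142, 0.0, -0.0]
force: [0.3, 0.5, -0.0]
width: 85.3
```

```bash
python3 - <<'E'
from h import *
s=read_state();print(s['eef_pos'],s['qd'].round(3)); c=calibration('wrist'); im,d=save('wrist','w1'); np.savez('pics/w1c.npz',**c)
print(blobs(im,[0,150,80],[7,255,255],30)[1]); print(fproj(c,np.array([465,305,100.])), -c['R'].T@c['t'])
E
```

```text
[498.81557521 226.34739136 231.22675881] [-0.761 -0.122 -0.027  0.23   0.016 -0.115 -0.781]
[([266, 120, 22, 23, 402], [276.4, 131.1]), ([597, 376, 43, 87, 1380], [619.1, 414.9])]
[276.9938526  129.88376273] [498.31000506 304.27328424 374.14037895]
```

View pics/w1.png

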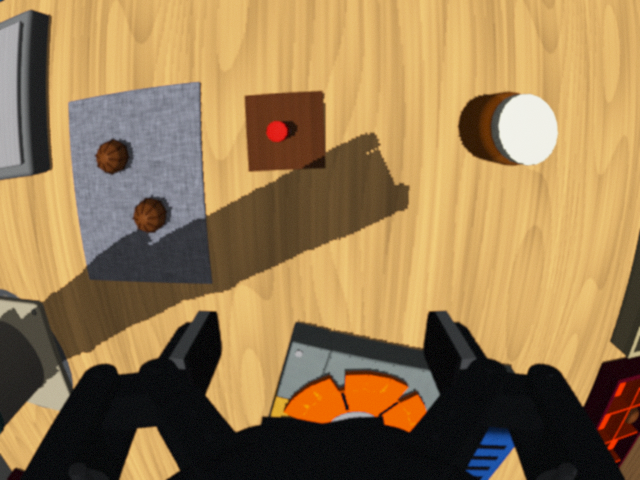

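Pin head at (276,131), matching the predicted (277,130); no obstacles around the rack. Moving above it.

Request:
play_rows(targets=[{"slide":[-18,-40,0],"turn":[0,0,0],"hand":50},{"slide":[-17,-39,0],"turn":[0,0,0],"hand":50},{"slide":[0,0,40],"turn":[0,0,8],"hand":50},{"slide":[0,0,40],"turn":[0,0,7.5],"hand":50},{"slide":[0,0,0],"turn":[0,0,0],"hand":50}])

```text
clock: 1.45
eef_pos: [462.9, 302.7, 148.8]
tool_rot: [3.136, 0.004, -0.269]
force: [-0.4, 0.0, 0.7]
width: 50.2
```

```bash
python3 - <<'E'
from h import *
s=read_state();print(s['eef_pos'],s['tool_rot'],s['qd'].round(3)); c=calibration('wrist'); im,d=save('wrist','w2')
print(blobs(im,[0,150,80],[7,255,255],30)[1]); print(fproj(c,np.array([465,305,100.])), -c['R'].T@c['t'])
for u,v in [b[1] for b in blobs(im,[0,150,80],[7,255,255],30)[1]]: print(fpt(c,u,v,95), fpt(c,u,v,100))
E
```

```text
[462.92296892 302.65269402 148.79354099] [ 3.13600352  0.00407358 -0.26886782] [ 0.013 -0.056 -0.007 -0.053  0.012  0.027  0.033]
[([52, 0, 147, 69, 2264], [111.8, 25.4]), ([313, 257, 27, 25, 511], [325.8, 269.2])]
[326.328909   268.27131592] [483.9522507  378.38884451 291.28169706]
[383.68003583 478.87220272  95.        ] [386.23432939 476.31253059 100.        ]
[464.06578364 302.61294877  95.        ] [464.57236341 304.54323307 100.        ]
```

View pics/w2.png

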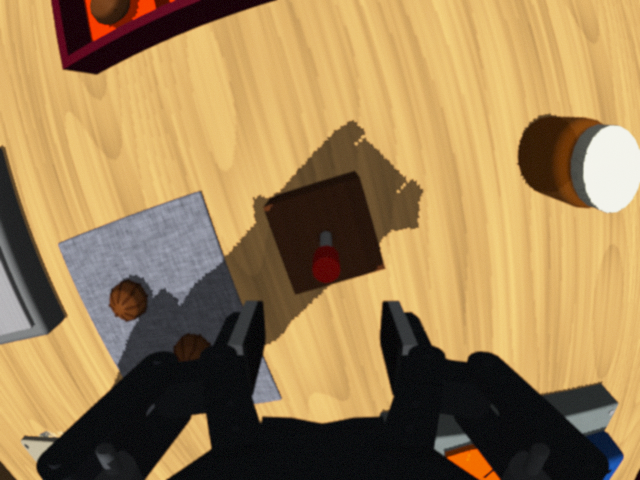

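Request:
play_rows(targets=[{"slide":[1,-1,40],"turn":[0,0,0],"hand":50},{"slide":[0,0,38],"turn":[0,0,0],"hand":50},{"slide":[0,0,0],"turn":[0,0,0],"hand":40},{"slide":[0,0,0],"turn":[0,0,0],"hand":10},{"slide":[0,0,0],"turn":[0,0,0],"hand":10}])

```text
clock: 2.12
eef_pos: [467.7, 305.7, 75.7]
tool_rot: [-3.138, -0.002, -0.27]
force: [-0.2, -0.5, 4.4]
width: 14.1
```

Request:
play_rows(targets=[{"slide":[0,0,0],"turn":[0,0,0],"hand":10},{"slide":[0,0,0],"turn":[0,0,0],"hand":10}])

```text
clock: 2.38
eef_pos: [467.7, 305.7, 75.6]
tool_rot: [-3.138, -0.003, -0.27]
force: [-0.6, 0.4, 7.8]
width: 13.8
```

```bash
python3 - <<'E'
from h import *
s=read_state();print(s); save('side','s1');im,_=save('wrist','w3')
x=cv2.imread('pics/s1.png')[120:230,170:290];cv2.imwrite('pics/s1z.png',np.hstack([cv2.resize(x,(480,440)),cv2.resize(im[200:420,220:440],(320,320))[:,:,:] if 0 else cv2.resize(im[200:480,200:440],(377,440))])[:,:800])
E
```

```text
{'clock': 2.375, 'qpos': array([-0.67443471,  0.71914473,  0.06988076,  1.90820567, -0.09395923,
        0.51314092, -0.81036948]), 'qd': array([-1.08268311e-03,  5.43592610e-04,  2.73162581e-04,  2.95936871e-04,
       -9.12691739e-04, -1.26442559e-05, -7.75531034e-04]), 'tau': array([ 8.20933725e-02, -4.87179244e+01,  1.66565638e+00, -1.03295812e+01,
        1.77342334e-02, -2.05517435e-01,  1.77646416e-03]), 'eef_pos': array([467.65083604, 305.7212807 ,  75.57003471]), 'tool_rot': array([-3.13828685e+00, -2.58546804e-03, -2.70274942e-01]), 'force': array([-0.59147158,  0.41152576,  7.80159126]), 'torque': array([-0.10378912,  0.0928547 ,  0.01149104]), 'width': 13.76221488353132}
```

View pics/s1z.png

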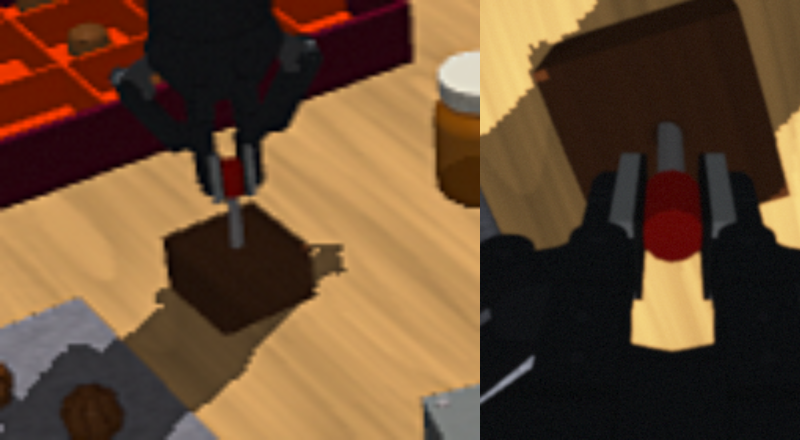

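Request:
play_rows(targets=[{"slide":[0,0,-15],"turn":[0,0,0],"hand":10},{"slide":[0,0,-20],"turn":[0,0,0],"hand":10},{"slide":[0,0,-40],"turn":[0,0,0],"hand":10},{"slide":[0,0,-40],"turn":[0,0,0],"hand":10},{"slide":[0,0,0],"turn":[0,0,0],"hand":10}])

```text
clock: 3.1
eef_pos: [468.4, 306.0, 192.6]
tool_rot: [-3.135, -0.005, -0.271]
force: [0.1, -0.6, -1.1]
width: 13.9
```

```bash
python3 - <<'E'
from h import *
s=read_state();print(s['eef_pos'],s['tool_rot'],s['force'],s['width']); save('side','s2');save('scene','c2');im,_=save('wrist','w4')
c=calibration('side');print('side tcp',proj(c,s['eef_pos']));cs=calibration('scene');print('scene tcp',proj(cs,s['eef_pos']));print('wrist',fproj(calibration('wrist'),s['eef_pos']))
a=cv2.imread('pics/s2.png');u,v=map(int,proj(c,s['eef_pos']));b=cv2.imread('pics/c2.png');p,q=map(int,proj(cs,s['eef_pos']))
print(u,v,p,q)
cv2.imwrite('pics/s2z.png',np.hstack([cv2.resize(a[v-40:v+40,u-40:u+40],(400,400)),cv2.resize(b[q-40:q+40,p-40:p+40],(400,400))]))
E
```

```text
[468.36550559 306.01902774 192.62803663] [-3.13528592 -0.00511457 -0.27057242] [ 0.11599159 -0.56780802 -1.06786314] 13.894406279437998
side tcp [222.7974338  126.43127436]
scene tcp [485.40370055 185.7958721 ]
wrist [328.84937103 315.6339391 ]
222 126 485 185
```

View pics/s2z.png

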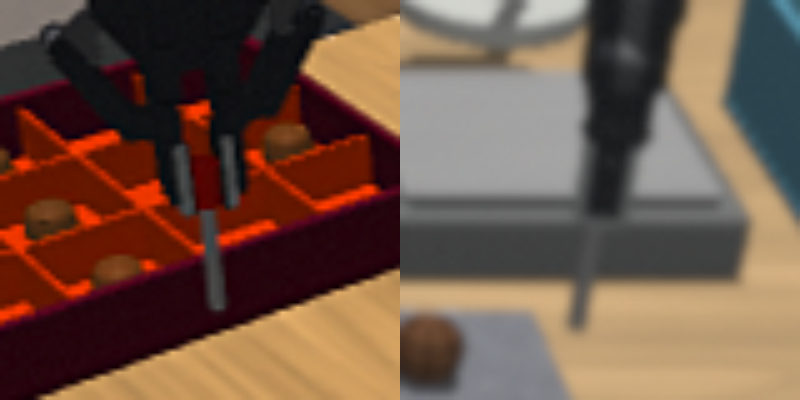

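View pics/w4.png

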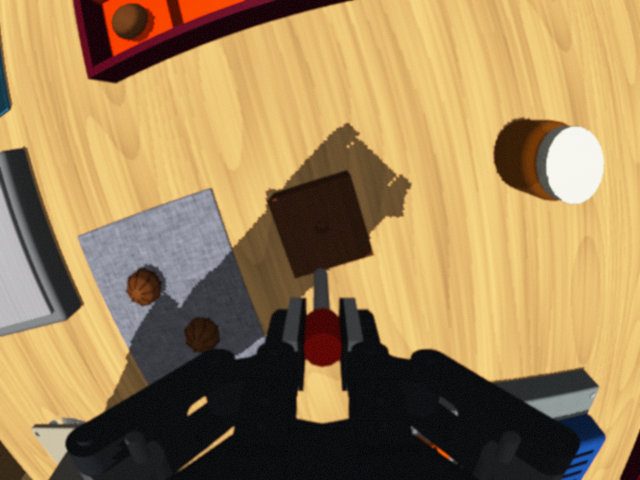

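```bash
cat >> h.py <<'E'
def tri(obs):
    Q=np.zeros((3,3));b=np.zeros(3);rs=[]
    for n,u,v in obs:
        k=calibration(n)
        if n=='wrist': o,d=fray(k,u,v)
        else: o=-k['R'].T@k['t'];d=k['R'].T@np.linalg.solve(k['K'],[u,v,1.]);d/=np.linalg.norm(d)
        M=np.eye(3)-np.outer(d,d);Q+=M;b+=M@o;rs.append((o,d))
    X=np.linalg.solve(Q,b);return X.round(1),[round(float(np.linalg.norm(np.cross(X-o,d))),2) for o,d in rs]
E
python3 - <<'E'
from h import *
print('foot',tri([('side',225.4,147.4),('scene',480.4,210)]))
print('foot3',tri([('side',225.4,147.4),('scene',480.4,210),('wrist',320.5,271)]))
print('top',tri([('side',223.7,128.5),('scene',484.5,188.5)]))
T=np.array([468.4,306,192.6])
for dz in (0,-50): print([proj(calibration(n),T+[0,0,dz]).round(1) for n in('side','scene')],fproj(calibration('wrist'),T+[0,0,dz]))
d=np.load('pics/w4.npy');print(d[270:300:4,320])
E
```

```text
foot (array([467.7, 304.3, 135.9]), [0.15, 0.15])
foot3 (array([466. , 304.5, 135.6]), [1.72, 0.78, 2.0])
top (array([469.5, 304.8, 187.1]), [0.12, 0.12])
[array([222.8, 126.4]), array([485.4, 185.8])] [328.93901556 315.62102134]
[array([225. , 144.7]), array([481.8, 207.3])] [327.58376093 271.70409342]
[208.13748 201.71677 196.49007 190.85594 185.99225 181.5766  176.36311
 174.68962]
```

```bash
python3 - <<'E'
from h import *
from scipy.spatial.transform import Rotation as Ro
s=read_state();c=calibration('wrist');Rt=Ro.from_euler('xyz',s['tool_rot']).as_matrix()
print(s['eef_pos'],s['tool_rot']);print((Rt.T@c['R'].T).round(4));print(Rt.T@(-c['R'].T@c['t']-s['eef_pos']))
E
```

```text
[465.69610709 304.41628881 188.28488627] [ 3.14111299e+00  5.12680362e-04 -2.70404193e-01]
[[ 1.000e+00  1.000e-04 -1.400e-03]
 [ 3.000e-04  9.524e-01  3.047e-01]
 [ 1.400e-03 -3.047e-01  9.524e-01]]
[  -0.44857588  -77.80325546 -142.91399654]
```

```bash
python3 - <<'E'
from h import *
s=read_state();print(s['eef_pos'],s['qd'].round(3))
L=[]
for n,f in (('side','s3'),('scene','c3'),('wrist','w5')):
    im,_=save(n,f); c=calibration(n); P=proj(c,s['eef_pos']+[0,0,-25]) if n!='wrist' else fproj(c,s['eef_pos']+[0,0,-25]); u,v=map(int,P); print(n,u,v)
    L.append(cv2.resize(im[v-35:v+35,u-25:u+25],(260,364),interpolation=cv2.INTER_CUBIC))
cv2.imwrite('pics/z3.png',np.hstack(L));s=read_state();print(s['eef_pos'],s['qd'].round(3))
E
```

```text
[465.69610709 304.41628881 188.28488627] [ 0.001  0.022 -0.002  0.009 -0.002 -0.002  0.   ]
side 223 137
scene 482 197
wrist 323 291
[465.50717388 304.26604237 187.30426765] [ 0.     0.004  0.001 -0.004 -0.001 -0.001 -0.001]
```

View pics/z3.png

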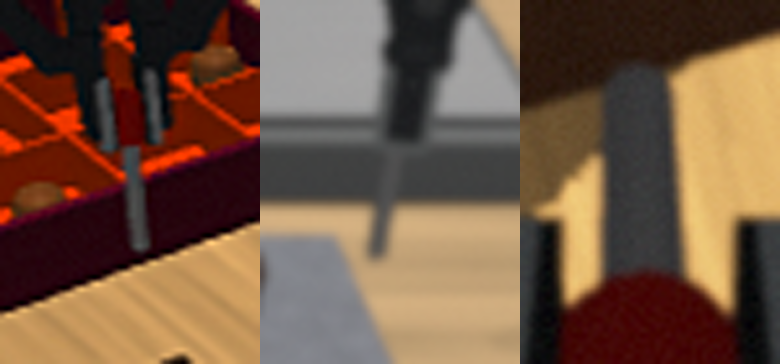

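```bash
python3 - <<'E'
from h import *
s=read_state();print(s['eef_pos'],s['width'],s['force'])
print(tri([('side',224.9,149.2),('scene',479.3,210.7)]))
print(tri([('side',224.9,149.2),('scene',479.3,210.7),('wrist',320.3,270.5)]))
print(fproj(calibration('wrist'),s['eef_pos']-[0,0,55]),fpt(calibration('wrist'),320.3,270.5,132))
E
```

```text
[465.50717388 304.26604237 187.30426765] 14.004500930836423 [-0.31911188 -0.20109916 -1.12870775]
(array([465. , 303. , 132.5]), [0.02, 0.02])
(array([464.3, 303.4, 132.2]), [0.9, 0.22, 0.96])
[323.56664397 269.17948933] [463.45297075 303.86399833 132.        ]
```

Request:
play_rows(targets=[{"slide":[9,33,0],"turn":[0,0,0],"hand":10},{"slide":[13,48,0],"turn":[0,0,0],"hand":10},{"slide":[13,48,0],"turn":[0,0,0],"hand":10},{"slide":[13,48,0],"turn":[0,0,0],"hand":10},{"slide":[13,48,0],"turn":[0,0,0],"hand":10}])

```text
clock: 4.03
eef_pos: [464.4, 70.0, 187.6]
tool_rot: [3.141, 0.001, -0.27]
force: [1.2, -0.7, -0.9]
width: 13.8
```

Request:
play_rows(targets=[{"slide":[12,43,0],"turn":[0,0,0],"hand":10},{"slide":[8,32,0],"turn":[0,0,0],"hand":10},{"slide":[0,0,30],"turn":[0,0,0],"hand":10},{"slide":[0,0,0],"turn":[0,0,0],"hand":10},{"slide":[0,0,0],"turn":[0,0,0],"hand":10}])

```text
clock: 4.65
eef_pos: [464.2, -5.5, 158.4]
tool_rot: [-3.142, 0.001, -0.27]
force: [-1.0, -0.3, -0.1]
width: 14.0
```

```bash
python3 - <<'E'
from h import *
im,_=save('wrist','w6')
s=read_state();print(s['eef_pos'],s['tool_rot'],s['qd'].round(3))
c=calibration('wrist');print(fproj(c,np.array([463,-7.7,45])),fproj(c,s['eef_pos']-[1,1,55]))
E
```

```text
[464.52131949  -5.43980166 158.72298677] [-3.14125092e+00 -4.07895723e-04 -2.69456134e-01] [-0.001 -0.011  0.003 -0.002 -0.    -0.003  0.001]
[322.06999937 242.99552465] [322.22849593 271.35797077]
```

View pics/w6.png

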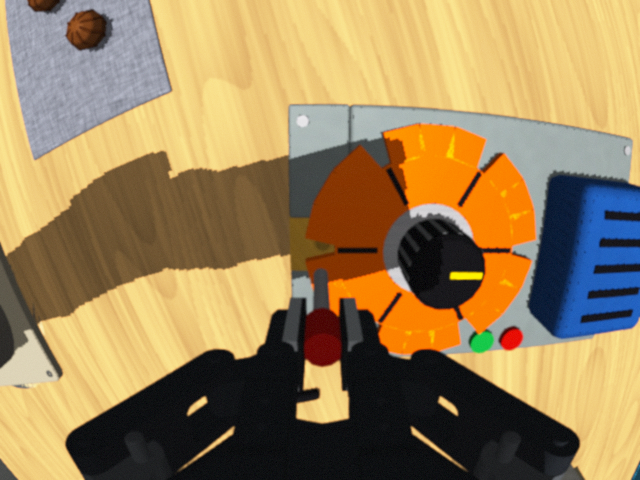

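```bash
python3 - <<'E'
from h import *
im=cv2.imread('pics/w6.png');x=im[205:305,270:390].astype(float)*1.6
cv2.imwrite('pics/z6.png',cv2.resize(np.clip(x,0,255).astype(np.uint8),(720,600),interpolation=cv2.INTER_CUBIC))
E
```

```text
(no output)
```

View pics/z6.png

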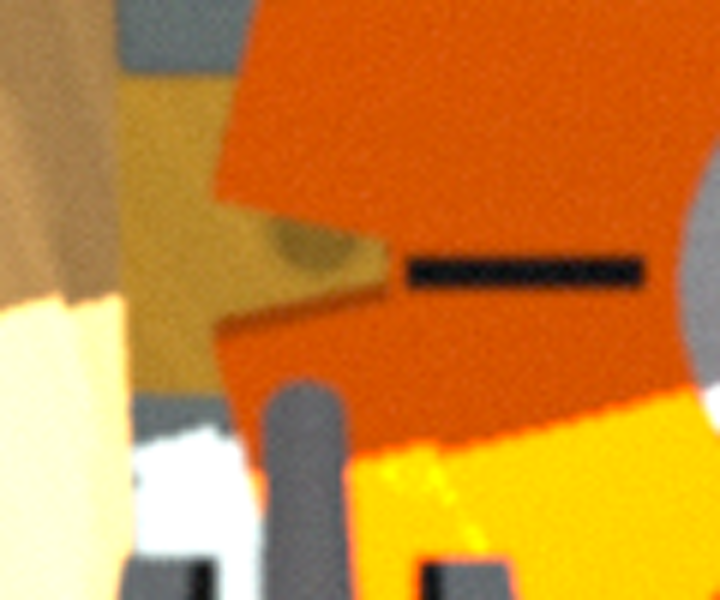

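Request:
play_rows(targets=[{"slide":[0.5,1.2,25],"turn":[0,0,0],"hand":10},{"slide":[0,0,23],"turn":[0,0,0],"hand":10},{"slide":[0,0,0],"turn":[0,0,0],"hand":10},{"slide":[0,0,0],"turn":[0,0,0],"hand":10}])

```text
clock: 5.2
eef_pos: [465.0, -7.0, 111.2]
tool_rot: [-3.141, -0.001, -0.27]
force: [0.7, 1.0, -0.5]
width: 14.1
```

```bash
python3 - <<'E'
from h import *
im,_=save('wrist','w7')
s=read_state();print(s['eef_pos'],s['tool_rot'],s['qd'].round(3),s['force'])
c=calibration('wrist');print(fproj(c,np.array([463,-7.7,45])),fproj(c,s['eef_pos']-[1,1,55]))
x=im[205:305,270:390].astype(float)*1.6
cv2.imwrite('pics/z7.png',cv2.resize(np.clip(x,0,255).astype(np.uint8),(720,600),interpolation=cv2.INTER_CUBIC))
E
```

```text
[465.14780743  -7.08345874 111.35206961] [-3.14094758e+00 -1.87543196e-03 -2.70172190e-01] [ 0.003 -0.     0.002  0.    -0.    -0.004 -0.   ] [-0.39982171 -0.45148115 -1.15743381]
[320.04986586 264.33788968] [322.06222225 271.4214489 ]
```

View pics/z7.png

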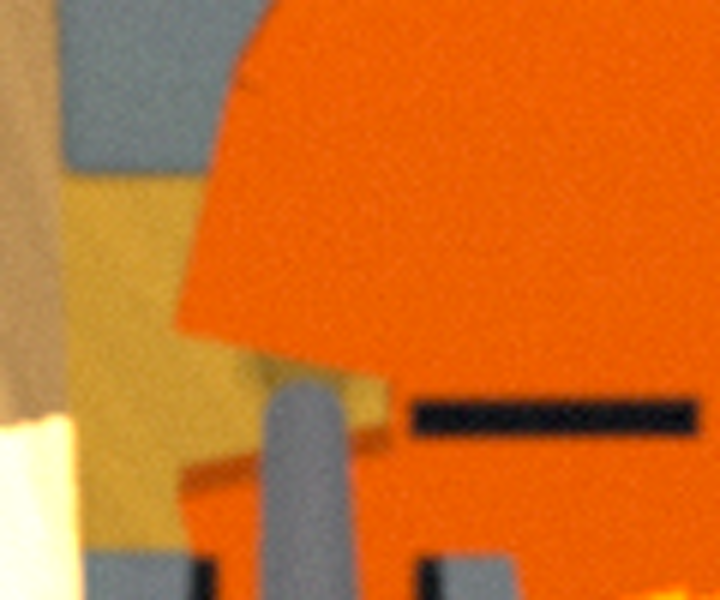

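Foot tip at the notch's centre line (black line row 415 vs foot centre about 418), columns agree within 1 px. Inserting.

Request:
play_rows(targets=[{"slide":[-0.3,0,8],"turn":[0,0,0],"hand":10},{"slide":[0,0,8],"turn":[0,0,0],"hand":10},{"slide":[0,0,4],"turn":[0,0,0],"hand":10},{"slide":[0,0,0],"turn":[0,0,0],"hand":10}])

```text
clock: 5.75
eef_pos: [464.0, -7.2, 89.9]
tool_rot: [3.142, 0.0, -0.271]
force: [0.2, -0.8, 0.8]
width: 13.6
```

Request:
play_rows(targets=[{"slide":[0,0,7],"turn":[0,0,0],"hand":10},{"slide":[0,0,7],"turn":[0,0,0],"hand":10},{"slide":[0,0,3],"turn":[0,0,0],"hand":10},{"slide":[0,0,2],"turn":[0,0,0],"hand":10},{"slide":[0,0,0],"turn":[0,0,0],"hand":10}])

```text
clock: 6.38
eef_pos: [464.7, -7.2, 73.0]
tool_rot: [-3.141, -0.002, -0.271]
force: [-3.2, 0.5, 22.1]
width: 14.1
```

Request:
play_rows(targets=[{"slide":[0,0,0],"turn":[0,0,0],"hand":32},{"slide":[0,0,0],"turn":[0,0,0],"hand":32},{"slide":[0,0,-20],"turn":[0,0,0],"hand":32},{"slide":[0,0,-50],"turn":[0,0,0],"hand":32},{"slide":[0,0,-40],"turn":[0,0,0],"hand":32}])

```text
clock: 7.0
eef_pos: [463.8, -7.3, 182.4]
tool_rot: [3.141, 0.001, -0.271]
force: [0.5, -0.6, -0.1]
width: 31.8
```

Request:
play_rows(targets=[{"slide":[0,0,0],"turn":[0,0,0],"hand":85},{"slide":[0,0,0],"turn":[0,0,0],"hand":85}])

```text
clock: 7.25
eef_pos: [463.3, -7.2, 180.7]
tool_rot: [3.141, 0.001, -0.27]
force: [-0.4, -1.0, 0.1]
width: 67.2
```

```bash
python3 - <<'E'
from h import *
im,_=save('wrist','w8');np.savez('pics/w8c.npz',**calibration('wrist'))
s=read_state();print(s['eef_pos'],s['tool_rot'],s['qd'].round(3),s['force'])
save('side','s8')
x=cv2.imread('pics/s8.png')[170:300,260:440]
cv2.imwrite('pics/z8.png',cv2.resize(x,(720,520),interpolation=cv2.INTER_CUBIC))
c=calibration('wrist'); print(fproj(c,np.array([463,-7.7,98])),fproj(c,np.array([463,-7.7,76])))
E
```

```text
[463.0590941   -7.20381479 180.26296009] [ 3.14092633e+00  2.22519253e-03 -2.70532775e-01] [-0.     0.014 -0.001  0.002 -0.     0.002  0.002] [-0.76274072  0.42777365 -0.77947766]
[324.00472529 254.46032052] [323.98804464 244.07170323]
```

View pics/z8.png

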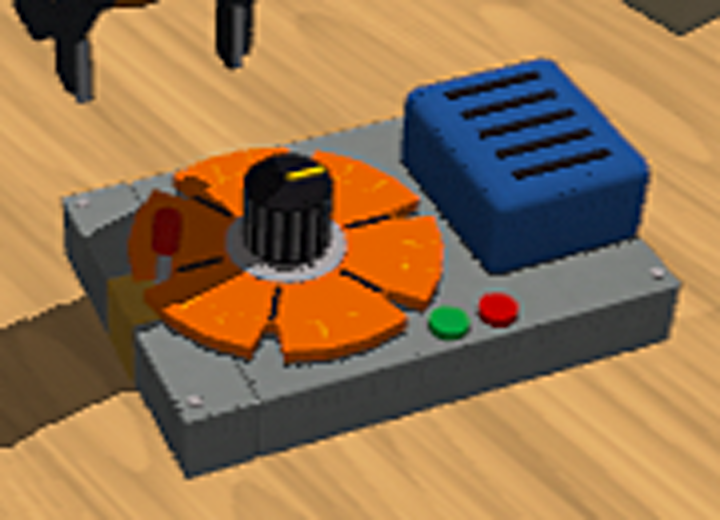

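View pics/w8.png

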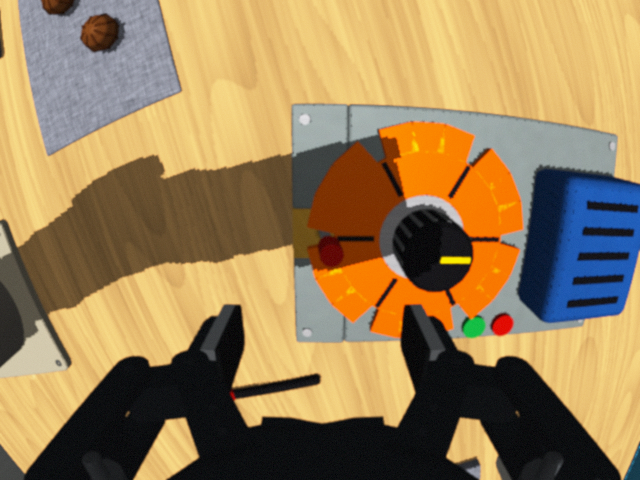

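```bash
python3 - <<'E'
from h import *
im=cv2.imread('pics/w8.png');x=im[180:300,290:450].astype(float)*1.8
cv2.imwrite('pics/z9.png',cv2.resize(np.clip(x,0,255).astype(np.uint8),(800,600),interpolation=cv2.INTER_CUBIC))
E
```

```text
(no output)
```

View pics/z9.png

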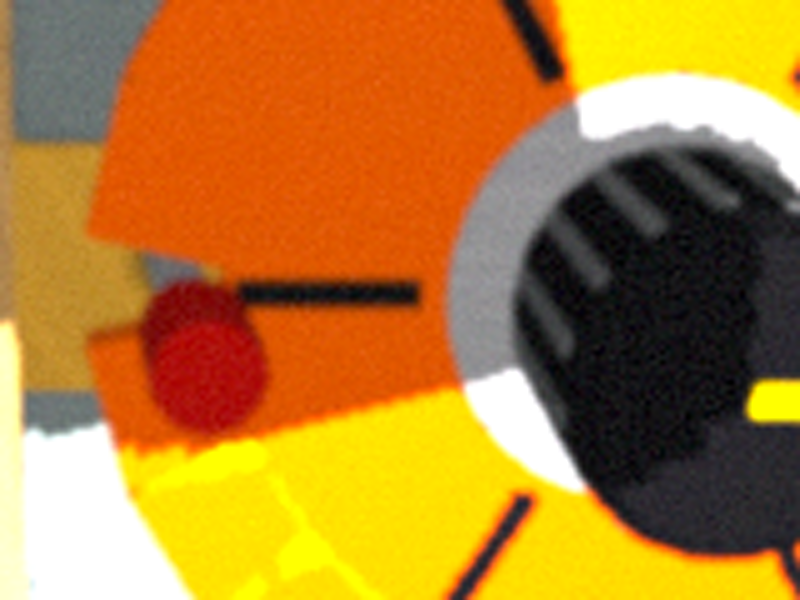

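```bash
python3 - <<'E'
from h import *
im=cv2.imread('pics/w8.png');c=dict(np.load('pics/w8c.npz'))
m,b=blobs(im,[22,150,150],[33,255,255],60);print(b)
s=read_state()
y=-.2705;ex=np.array([np.cos(y),np.sin(y)]);ey=np.array([-ex[1],ex[0]])
# wheel lines
f=lambda u,v,z:fpt(c,u,v,z)[:2]
for p in [(338,238.6),(373.6,238.6),(471,239.5),(497,239.5)]: q=f(*p,57);print('line ey',q@ey,'ex',q@ex)
for ax in ([536.3,-28],): print(np.dot(ax,ey),np.dot(ax,ex))
q=f(455,260,104);print('yl',q,q@ex,q@ey)
Y=[z for z in b if 430<z[1][0]<480 and 250<z[1][1]<270]
for st,ce in Y: q=f(*ce,104);print(st,q,q@ex,q@ey, f(st[0],ce[1],104)@ex,f(st[0]+st[2],ce[1],104)@ex)
# cap top rim: bottom & right edges
for p in [(435,291),(473,258)]: q=f(*p,104);print(q@ex,q@ey)
E
```

```text
[([440, 257, 31, 7, 211], [455.1, 260.0])]
line ey 114.58079035041428 ex 458.8389301423329
line ey 114.63276174884034 ex 485.67911421692617
line ey 114.21649959788712 ex 564.5050929728045
line ey 114.34207152973951 ex 588.0801630901832
116.3246392852154 524.2807151661832
yl [545.31602664 -32.5476519 ] 534.1840887460737 114.35155391886825
[440, 257, 31, 7, 211] [545.38468478 -32.56734191] 534.2555117339424 114.35092625613255 523.625351034784 545.8050625458884
522.6341949354419 92.35150844748888
547.0877303501154 115.63987956735176
```

Request:
play_rows(targets=[{"slide":[38,1,0],"turn":[0,0,0],"hand":75},{"slide":[37.5,0.8,0],"turn":[0,0,0],"hand":75},{"slide":[0,0,30],"turn":[0,0,0],"hand":75},{"slide":[0,0,0],"turn":[0,0,0],"hand":75},{"slide":[0,0,0],"turn":[0,0,0],"hand":75}])

```text
clock: 7.98
eef_pos: [535.6, -29.0, 151.0]
tool_rot: [3.141, 0.002, -0.27]
force: [0.8, -0.6, 0.2]
width: 74.9
```

```bash
python3 - <<'E'
from h import *
c=calibration('wrist');im,_=save('wrist','w9')
s=read_state();print(s['eef_pos'],s['tool_rot'],s['qpos'].round(2),s['width'])
print(fproj(c,np.array([535.4,-29.1,104])),blobs(im,[22,150,150],[33,255,255],60)[1], proj)
E
```

```text
[536.09656751 -29.00420193 151.57843245] [-3.14154716e+00  2.10642225e-04 -2.70363484e-01] [-0.05  0.58  0.08  1.92 -0.07  0.65 -0.2 ] 74.78668827882244
[323.26243259 274.83998023] [([304, 122, 11, 28, 145], [307.8, 137.2]), ([407, 175, 17, 15, 86], [413.0, 182.4]), ([326, 274, 35, 5, 123], [342.5, 275.8])] <function proj at 0x7f7dca9a8400>
```

View pics/w9.png

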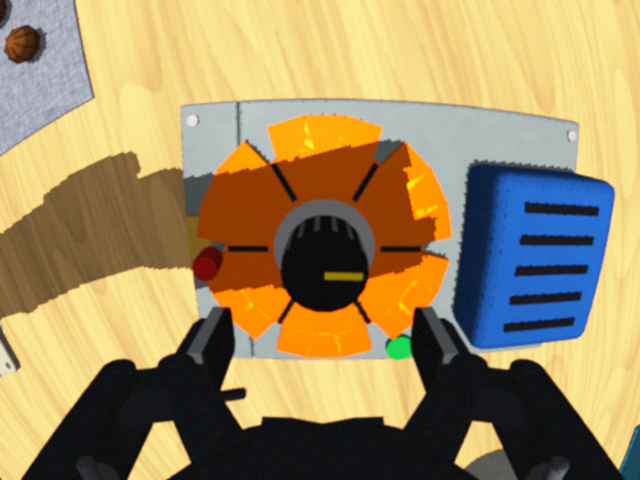

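Cap centred between the jaws: rim 282–369 in columns, pads 232 and 414. Descending and closing.

Request:
play_rows(targets=[{"slide":[0.5,0,35],"turn":[0,0,0],"hand":75},{"slide":[0,0,35],"turn":[0,0,0],"hand":75},{"slide":[0,0,9],"turn":[0,0,0],"hand":75},{"slide":[0,0,0],"turn":[0,0,0],"hand":75},{"slide":[0,0,0],"turn":[0,0,0],"hand":40}])

```text
clock: 8.65
eef_pos: [537.8, -29.3, 73.7]
tool_rot: [-3.141, -0.002, -0.271]
force: [-0.5, -0.2, 0.4]
width: 58.4
```

Request:
play_rows(targets=[{"slide":[0,0,0],"turn":[0,0,0],"hand":40},{"slide":[0,0,0],"turn":[0,0,0],"hand":40},{"slide":[0,0,0],"turn":[0,0,0],"hand":40},{"slide":[0,0,0],"turn":[0,0,0],"hand":40}])

```text
clock: 9.15
eef_pos: [537.7, -29.2, 73.9]
tool_rot: [-3.141, -0.002, -0.27]
force: [-1.7, 0.1, 5.7]
width: 48.7
```

```bash
python3 - <<'E'
from h import *
s=read_state();print({k:np.round(v,3) for k,v in s.items()})
E
```

```text
{'clock': np.float64(9.15), 'qpos': array([-0.039,  0.704,  0.062,  1.963, -0.088,  0.475, -0.183]), 'qd': array([ 0.001, -0.   , -0.002, -0.   , -0.001, -0.001, -0.   ]), 'tau': array([ 9.3000e-02, -4.8379e+01,  1.5890e+00, -1.0184e+01,  1.0000e-03,
       -3.1100e-01, -1.2000e-02]), 'eef_pos': array([537.711, -29.238,  73.868]), 'tool_rot': array([-3.141e+00, -2.000e-03, -2.700e-01]), 'force': array([-1.731,  0.125,  5.732]), 'torque': array([0.044, 0.278, 0.013]), 'width': np.float64(48.736)}
```

Request:
play_rows(targets=[{"slide":[0,0,0],"turn":[0,0,-6],"hand":40},{"slide":[0,0,0],"turn":[0,0,-6],"hand":40},{"slide":[0,0,0],"turn":[0,0,-6],"hand":40},{"slide":[0,0,0],"turn":[0,0,0],"hand":40}])

```text
clock: 9.65
eef_pos: [537.6, -29.0, 74.2]
tool_rot: [-3.141, -0.002, 0.045]
force: [-1.5, 1.0, 10.1]
width: 48.7
```

```bash
python3 - <<'E'
from h import *
s=read_state();print({k:np.round(v,3) for k,v in s.items() if k in('torque','force','tool_rot','qpos','eef_pos')})
im,_=save('wrist','w10');print(read_state()['torque'],read_state()['tool_rot'])
E
```

```text
{'qpos': array([ 0.015,  0.701, -0.02 ,  1.961,  0.027,  0.477,  0.021]), 'eef_pos': array([537.621, -28.99 ,  74.227]), 'tool_rot': array([-3.141e+00, -2.000e-03,  4.500e-02]), 'force': array([-1.524,  1.013, 10.08 ]), 'torque': array([0.216, 0.403, 0.007])}
[0.27690983 0.40398333 0.03881006] [-3.14124127e+00 -2.43081571e-03  4.39664698e-02]
```

View pics/w10.png

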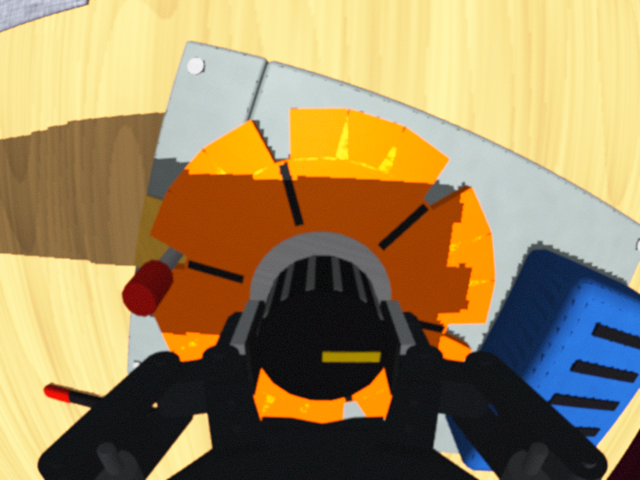

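Request:
play_rows(targets=[{"slide":[0,0,-0.5],"turn":[0,0,-4],"hand":40},{"slide":[0,0,0],"turn":[0,0,-4],"hand":40},{"slide":[0,0,0],"turn":[0,0,0],"hand":40}])

```text
clock: 10.07
eef_pos: [537.6, -29.1, 74.5]
tool_rot: [3.141, -0.002, 0.184]
force: [-1.4, 1.3, 7.0]
width: 48.4
```

```bash
python3 - <<'E'
from h import *
s=read_state();print({k:np.round(v,3) for k,v in s.items() if k in('torque','force','tool_rot','qpos','eef_pos')})
im,_=save('wrist','w11');print(read_state()['torque'],read_state()['tool_rot'])
E
```

```text
{'qpos': array([ 0.039,  0.701, -0.056,  1.96 ,  0.077,  0.48 ,  0.112]), 'eef_pos': array([537.619, -29.077,  74.488]), 'tool_rot': array([ 3.141e+00, -2.000e-03,  1.840e-01]), 'force': array([-1.424,  1.267,  7.047]), 'torque': array([0.237, 0.363, 0.082])}
[0.16045366 0.31109684 0.05723594] [ 3.14141868e+00 -2.33347712e-03  1.83396127e-01]
```

View pics/w11.png

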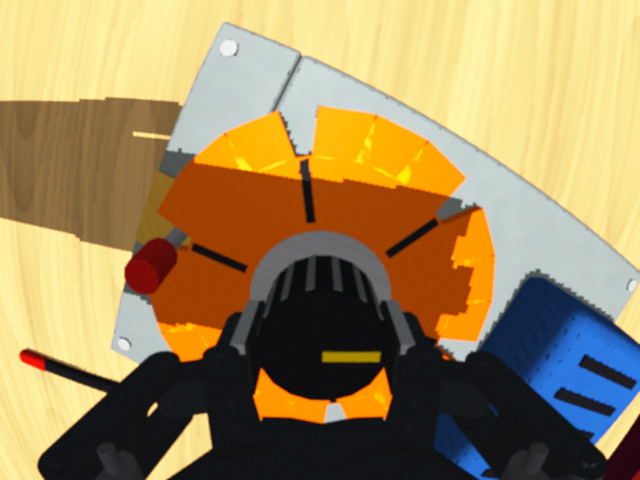

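Cap line still tracks the jaws after 0.45 rad with torque about 0.06 N m, so anticlockwise is the free way. Carrying on.

Request:
play_rows(targets=[{"slide":[0,0,0],"turn":[0,0,-8],"hand":40},{"slide":[0,0,-0.5],"turn":[0,0,-8],"hand":40},{"slide":[0,0,0],"turn":[0,0,-8],"hand":40},{"slide":[0,0,0],"turn":[0,0,-8],"hand":40},{"slide":[0,0,0],"turn":[0,0,0],"hand":40}])

```text
clock: 10.75
eef_pos: [537.5, -29.0, 75.2]
tool_rot: [3.14, -0.002, 0.743]
force: [-2.3, 0.6, 8.9]
width: 48.5
```

Request:
play_rows(targets=[{"slide":[0,0,0],"turn":[0,0,-5],"hand":40},{"slide":[0,0,0],"turn":[0,0,0],"hand":40}])

```text
clock: 11.0
eef_pos: [537.5, -29.0, 75.3]
tool_rot: [3.14, -0.001, 0.83]
force: [-2.9, 1.0, 10.0]
width: 48.4
```

```bash
python3 - <<'E'
from h import *
s=read_state();print({k:np.round(v,3) for k,v in s.items() if k in('torque','force','tool_rot','qpos','eef_pos')})
im,_=save('wrist','w12');print(read_state()['torque'],read_state()['tool_rot'])
E
```

```text
{'qpos': array([ 0.15 ,  0.707, -0.226,  1.957,  0.304,  0.507,  0.539]), 'eef_pos': array([537.487, -29.007,  75.307]), 'tool_rot': array([ 3.14e+00, -1.00e-03,  8.30e-01]), 'force': array([-2.854,  1.036,  9.975]), 'torque': array([0.254, 0.554, 0.023])}
[ 0.26023532  0.58030872 -0.01598351] [ 3.13986370e+00 -1.35069090e-03  8.29258527e-01]
```

View pics/w12.png

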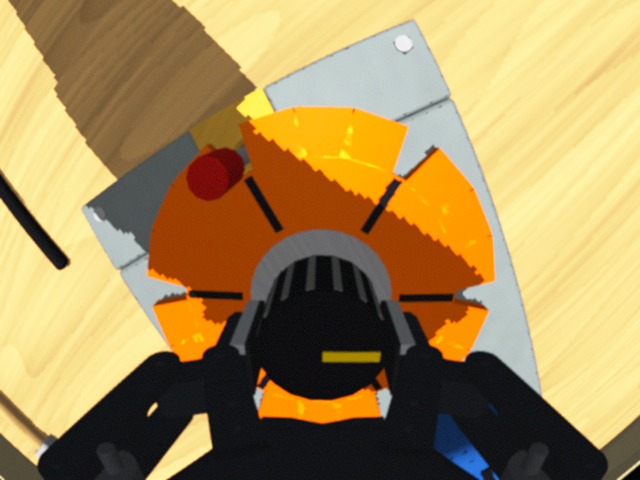

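Request:
play_rows(targets=[{"slide":[0,0,-3],"turn":[0,0,0],"hand":40},{"slide":[0,0,-4],"turn":[0,0,0],"hand":40},{"slide":[0,0,-4],"turn":[0,0,0],"hand":40}])

```text
clock: 11.42
eef_pos: [536.9, -29.4, 84.7]
tool_rot: [3.141, -0.0, 0.829]
force: [-0.3, -0.3, -0.7]
width: 49.1
```

Request:
play_rows(targets=[{"slide":[0,0,-15],"turn":[0,0,0],"hand":40},{"slide":[0,0,-30],"turn":[0,0,0],"hand":40},{"slide":[0,0,-35],"turn":[0,0,0],"hand":40},{"slide":[0,0,-25],"turn":[0,0,0],"hand":40},{"slide":[0,0,0],"turn":[0,0,0],"hand":40}])

```text
clock: 12.05
eef_pos: [538.3, -29.2, 191.9]
tool_rot: [3.138, -0.003, 0.829]
force: [0.3, -0.6, -0.3]
width: 48.6
```

Request:
play_rows(targets=[{"slide":[0,0,0],"turn":[0,0,0],"hand":40},{"slide":[0,0,0],"turn":[0,0,0],"hand":40},{"slide":[0,0,0],"turn":[0,0,0],"hand":40}])

```text
clock: 12.42
eef_pos: [536.3, -29.2, 188.5]
tool_rot: [-3.14, 0.001, 0.829]
force: [-0.4, 0.1, -1.1]
width: 48.1
```

```bash
python3 - <<'E'
from h import *
im,_=save('wrist','w13');save('side','s13')
s=read_state();print({k:np.round(v,3) for k,v in s.items()})
x=cv2.imread('pics/s13.png')[90:300,230:440]
cv2.imwrite('pics/z13.png',np.hstack([cv2.resize(x,(400,400)),cv2.resize(im[60:460,120:520],(400,400))]))
E
```

```text
{'clock': np.float64(12.525), 'qpos': array([ 0.209,  0.537, -0.306,  1.872,  0.223,  0.767,  0.611]), 'qd': array([-0.   , -0.004, -0.001, -0.004,  0.001,  0.002, -0.   ]), 'tau': array([ 1.0000e-02, -4.7427e+01, -2.8350e+00, -1.5757e+01,  9.0000e-03,
        9.0000e-03, -0.0000e+00]), 'eef_pos': array([536.462, -29.195, 188.741]), 'tool_rot': array([-3.141e+00,  1.000e-03,  8.290e-01]), 'force': array([-0.202,  0.215,  0.577]), 'torque': array([0.005, 0.059, 0.009]), 'width': np.float64(48.667)}
```

View pics/z13.png

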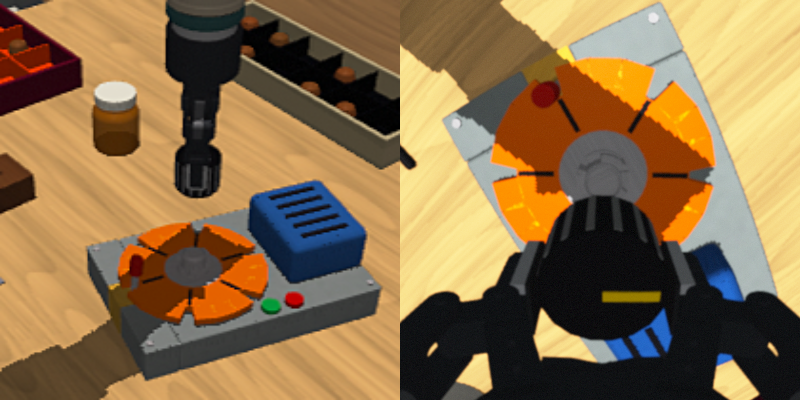

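```bash
python3 -c "
from cell import *
print(finish_job()); s=read_state(); print(s['clock'],s['eef_pos'],s['width'])"
```

```text
the job is handed in; nothing more can be done
None
the job is handed in; nothing more can be done
```

The change-over is done and handed in at about 12.5 s, with nothing failed; the hand-in itself returned no verdict.

- **Pin:** I took it from the rack and pushed it home in the lock hole. It bottomed out with about 22 N, foot roughly 27 mm below the mouth by my estimate. The last pictures show it still standing in the hole. It leans a little, about 0.07 rad, from the play in the hole.
- **Cap:** I tried anticlockwise first and it turned freely, with torque under 0.1 N m and the yellow line following the jaws. That is therefore the unscrewing direction, and I did not need to try clockwise. I turned it about 1.1 rad and it lifted straight off with no drag.
- **End state:** The gripper (opening about 48.7 mm) holds the cap upright and nearly still. Its underside is about 93 mm above the spindle top, worked out from the tool height, and within about 1–2 mm of the axis.
- **Bystanders:** I did not touch any of the other objects. I made no separate measurement of their positions at the end.
- **Small disagreements:** The camera and tool readings differed by 1–3 mm, mostly because the arm was still settling when some pictures were taken. The finger opening read about 14 mm on the 16 mm pin head.

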